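# Check the guard's groove with the probe, then hold the guard open

### The job

Before the spring-loaded guard over the watch movement is opened, check that the groove along its right side is clear: take the orange probe from its stand and run its tip through the groove, upright and in one pass, from the white dot to the red dot, no faster than 5 cm/s, then put the probe back in its stand. Then raise the guard with the gripper and hold it open at 60 degrees so that the movement can be photographed; finish while still holding it there, since it springs shut if let go. Leave the pliers and the tin alone.

Things in the scene. Friction and masses are not known exactly. Their poses are not given: they have to be found in the camera images.
- station: blue metal tray, fixed, 160 (x) x 200 (y) x 50 high, origin at the centre of its underside, x from its front (nearer the robot) to its back, y to its left, z up. Its right rail (y -100 to -86) is 50 high and carries a white dot (x -50) and a red dot (x +50). Next to the rail lies the groove: straight, open at the top, 9 wide (y -86 to -77), 10 deep (bed at z 40, top edges at z 50), from x -66 to +66 (closed at both ends). Its left side is the edge of the guard
- seam_start (a point): middle of the groove's width beside the white dot, level with the top of the groove (station x -50, y -81.5, z 50)
- seam_end (a point): middle of the groove's width beside the red dot, level with the top of the groove (station x +50, y -81.5, z 50)
- guard (a joint): hinge angle of the guard, rad: 0 shut (start), grows as it opens, stop at 1.5; 1.047 = 60 degrees. Guard: aluminium frame with clear window, 152 x 167 x 8, flush in the tray (top at station z 50), 0.15 to 0.35 kg. Weight and a spring close it from any angle: 1.3 to 2.5 N at the handle
- guard_handle (a point): centre of the guard's handle, a black barrel 16 in diameter and 30 long along the station's y, free in front of the tray on an 8 mm stalk: 33 ahead of the tray's front face, station z 46 when shut, nothing under it down to the worktop. It can be pinched over its two flat ends from above, and turns between the fingers as the guard swings
- guard_hinge (a point): point on the hinge axis (which runs along the station's y) straight behind the handle, 182 from the handle's centre and level with it when shut
- probe_grip (a point): centre of the orange round grip of the probe, 14 in diameter, 80 long (40 above and below this point), along the probe's z. The probe is 140 long and weighs 60 g; it stands upright in its stand with this point 104 above the worktop
- probe_tip (a point): lower end of the probe's steel tip, 100 below the centre of the grip on the same axis; the tip is 3.2 in diameter for 24 mm, then widens to a shank 10 in diameter
- probe: the probe, a free body; origin at its tip, z up along its axis to the grip. A brass flange 28 in diameter, with its underside 56 above the tip, rests on the stand
- probe_stand: dark wooden block, fixed, 64 x 64 x 60 high, origin at the centre of its underside
- stand_hole (a point): mouth of the stand's upright through hole, 16 in diameter with a chamfer, at the middle of its top (z 60). With the probe seated its tip is 4 above the worktop
- pliers_mid (a point): red pliers lying on the worktop, 116 x 32 x 14, this point at their middle; leave alone
- tin_mid (a point): round yellow tin, 56 in diameter, 28 high, this point at its centre; leave alone
Not all that is in view belongs to the job. What is shaped like the probe but pink or purple is not meant.

How it is judged:
On the way, in this order (a step that is already met when the one before it is completed fails the run):
1. the probe's tip is in the groove beside the white dot (y of probe_tip in the frame of station between -0.0875 and -0.0755 m and z of probe_tip in the frame of station between 0.037 and 0.0485 m and x of probe_tip in the frame of station between -0.062 and -0.04 m and contact force between the fingers and probe above 0.3 N), for 0.05 s.
2. the tip passes through the first half of the groove (y of probe_tip in the frame of station between -0.0875 and -0.0755 m and z of probe_tip in the frame of station between 0.037 and 0.0485 m and x of probe_tip in the frame of station between -0.035 and -0.012 m and contact force between the fingers and probe above 0.3 N), for 0.05 s.
3. the tip passes the middle of the groove (y of probe_tip in the frame of station between -0.0875 and -0.0755 m and z of probe_tip in the frame of station between 0.037 and 0.0485 m and x of probe_tip in the frame of station between -0.012 and 0.012 m and contact force between the fingers and probe above 0.3 N), for 0.05 s.
4. the tip passes through the second half of the groove (y of probe_tip in the frame of station between -0.0875 and -0.0755 m and z of probe_tip in the frame of station between 0.037 and 0.0485 m and x of probe_tip in the frame of station between 0.012 and 0.035 m and contact force between the fingers and probe above 0.3 N), for 0.05 s.
5. the tip is in the groove beside the red dot (y of probe_tip in the frame of station between -0.0875 and -0.0755 m and z of probe_tip in the frame of station between 0.037 and 0.0485 m and x of probe_tip in the frame of station between 0.042 and 0.062 m and contact force between the fingers and probe above 0.3 N), for 0.05 s.
6. the probe stands in its stand again, let go (horizontal distance between probe_tip and stand_hole below 0.008 m and z of probe_tip in the frame of probe_stand between 0 and 0.01 m and angle between probe's own z axis and vertical below 0.15 rad and contact force between the fingers and probe below 0.05 N), for 0.2 s.
At the end, for the whole second after the job is handed in: the guard is at 60 degrees within 6, still (under 0.1 rad/s), carried by the fingers (over 0.5 N); the probe stands in its stand, let go: tip within 8 mm of the hole's axis and 0 to 10 mm above the worktop, within 0.15 rad of upright (all of step 6 and value of joint guard between 0.942 and 1.152 rad and velocity of joint guard between -0.1 and 0.1 rad/s and contact force between the fingers and station above 0.5 N); the arm keeps its last pose, push and grip.
It fails at once if the probe goes faster than 0.1 m/s with its tip in the groove (y of probe_tip in the frame of station between -0.0875 and -0.0755 m and z of probe_tip in the frame of station between 0.037 and 0.0485 m and x of probe_tip in the frame of station between -0.066 and 0.066 m and linear speed of probe above 0.1 m/s).
It fails at once if the probe leans more than 0.5 rad with its tip in the groove (y of probe_tip in the frame of station between -0.0875 and -0.0755 m and z of probe_tip in the frame of station between 0.037 and 0.0485 m and x of probe_tip in the frame of station between -0.066 and 0.066 m and angle between probe's own z axis and vertical above 0.5 rad).
It fails at once if the pliers are moved more than 2 cm (distance of pliers_mid from where it was at the start of the episode above 0.02 m).
It fails at once if the tin is moved more than 2 cm (distance of tin_mid from where it was at the start of the episode above 0.02 m).
It also fails if it takes over 64 s, if anything falls off the work surface, if the arm or the gripper's body presses on something with over 40 N, if the wrist force passes 120 N, or if a joint passes its speed limit or range.

### The arm

A 6-joint arm with a two-finger parallel gripper is mounted at the origin on a cart in front of the work surface, level with it; the furniture and walls round the work are solid. World frame = base frame: x ahead of the robot, y to its left, z up, the work surface at z = 0. Lengths are in m, angles in rad, forces in N, time in s.
With the tool pointing down it reaches from about 0.4 to 0.925 m from the base axis. Payload 12.5 kg.
Tool frame: the origin (TCP) lies on the centre line of the jaws, within the pads' length; the fingertips stand ahead of it and the grasp point (between the pads) is the TCP (manip.finger_overhang is the z of the fingertips in the tool frame, in m); z points along the fingers, y is the line along which they close (so a half turn about z gives the same grasp; the last joint's range is limited). The gripper opens to 95 mm and grips with 3 to 60 N. Pads are 20 mm wide; open, the fingers measure 119 mm over their backs; the gripper's body (75 mm by 180 mm) begins 59 mm behind the grasp point.
Start: joints at [1.05, 0.491, 1.559, -0, 1.092, -0.106], TCP at [0.252, 0.572, 0.234] pointing down, gripper open.
Joint ranges: [-3.1, 3.1], [-0.84, 2.19], [0.05, 2.79], [-1.13, 4.28], [0.06, 2.93], [-2.69, 2.69]. Speed limits (rad/s): [2.22, 2.22, 2.79, 3.14, 3.14, 3.14].

### API

Orientations are given as a 3x3 rotation matrix whose columns are the frame's x, y, z axes.
In Python, from cell import manip gives the robot as it stands.
- The arm moves only by the tool play_rows, never from a script. Its argument "increments" is a list of rows, each an object with "hand": the finger opening in mm, from 0 to 95.1; "delta_pos": the shift along the tool's x, y, z in units of 100 mm (1.0 is 100 mm), a list of three; "spin": the turn about the tool's z in units of 120 degrees (1.0 is 120 degrees). In form: [{"hand": hand, "delta_pos": [tx, ty, tz], "spin": spin}, ...]. A call has 1 to 8 rows; each row is the pose to reach, as a shift and turn from the pose commanded when the call began, along the tool's axes at that moment; what a row does not reach only later rows make up. A row lasts 1/8 s, in which the tool goes at most 62.5 mm and 10.7 degrees, less where a joint would pass 70% of its speed; a pose out of reach is approached as far as the arm can. A call with a number of a shift or a turn outside -1 to 1 is refused whole. A call with a gripper value outside its range is refused whole. The fingers move at their own pace and stop on an object; "force" is the grip in N (left out, the last holds). Time passes only in rows, so rows that repeat a pose let the fingers close. It gives the time, the measured TCP pose, the force, the opening and the grip force at its end, in the units of the state.
- manip.get_obs(): the state, without advancing time (a new reading comes with each control period).
- manip.grab_frame(name): name is "scene" or "side" or "wrist"; returns (picture, depth): 384x512x3 uint8, red, green, blue; 384x512 float32, m along the optical axis (not along the pixel's ray), 0 where there is no reading.
- manip.get_calibration(name): a dict with "fx", "fy", "cx", "cy" (pixels), "eye" and "orientation" of the camera in the world; the wrist camera has in their place "T_tool_cam" (4x4, takes a point from camera to tool coordinates, whose origin is the TCP and whose axes are the flange's). Camera axes: x right, y up, looking along -z (the intrinsics and any distortion apply to the point x, -y, -z); pixel columns grow to the right and rows downward; lengths in m; the calibration is good to about 2 mm. A picture is of the moment at which its call begins: read the wrist's pose just before it. get_calibration takes no time and is no camera call.
- manip.job_done(): hands the job in; it is judged then, once.
The state is a dict: "t": time; "joint_pos": joint angles; "joint_velocities": joint speeds; "tau": joint torques, N m; "position": TCP position; "tool_rot": TCP orientation; "contact_force": force on the tool from outside, world axes, zero at the start; "torque": the same for the moment, N m; "grip_width": finger opening in m; "finger_force": force on a finger pad.
Only numpy, scipy, OpenCV 4.12 (cv2) and the standard library are available. Lean on these libraries where they do the work, as an engineer would, in place of code of your own. Each camera call takes 0.05 s, during which the arm holds its last target. There are 200 camera calls.

## Working session

There is one attempt and no reset: what is moved stays moved. The work goes in short steps, Python scripts to look and compute and a tool call to move; the robot and the scene stay as the last step left them, time stands still between calls to the robot, and variables do not carry over. Pictures are saved under pics/ and viewed, at most 12 in all, crops included, and the job is handed in when it is done.

Besides the shell and the picture viewer there is one more tool, called after "Request:" by a JSON object that holds its "api" and its "payload". play_rows: Moves the arm, as the interface text tells. Its arguments: {"type":"object","properties":{"increments":{"type":"array","items":{"type":"object","properties":{"hand":{"type":"number"},"delta_pos":{"type":"array","items":{"type":"number","minimum":-1,"maximum":1}},"spin":{"type":"number","minimum":-1,"maximum":1}}}},"force":{"type":"number"}},"required":["increments"]}

```bash
mkdir -p pics; ls; cat > h.py <<'E'
import numpy as np, cv2
from cell import manip
def save(n,im): cv2.imwrite('pics/'+n,cv2.cvtColor(im,cv2.COLOR_RGB2BGR))
def cam(name,obs=None):
    c=manip.get_calibration(name)
    if 'eye' in c: return c,np.array(c['eye']),np.array(c['orientation'])
    T=np.array(c['T_tool_cam']);o=obs or manip.get_obs();R=np.array(o['tool_rot'])
    return c,np.array(o['position'])+R@T[:3,3],R@T[:3,:3]
def rays(C,uv):
    c,e,R=C;uv=np.atleast_2d(uv).astype(float)
    K=np.array([[c['fx'],0,c['cx']],[0,c['fy'],c['cy']],[0,0,1]])
    d=c.get('distortion',c.get('dist'))
    p=cv2.undistortPoints(uv[:,None],K,None if d is None else np.array(d,float))[:,0]
    return np.c_[p[:,0],-p[:,1],-np.ones(len(p))]@R.T
def onplane(C,uv,z):
    d=rays(C,uv);return C[1]+d*((z-C[1][2])/d[:,2])[:,None]
def pts(C,depth):
    v,u=np.mgrid[:depth.shape[0],:depth.shape[1]]
    d=rays(C,np.c_[u.ravel(),v.ravel()]);P=C[1]+d*depth.ravel()[:,None]
    return P.reshape(*depth.shape,3)
E
python3 - <<'E'
from h import *
o=manip.get_obs();print(o['t'],o['position'],np.round(o['tool_rot'],3),manip.finger_overhang,o['grip_width'])
ims=[]
for n in('scene','side','wrist'):
    im,d=manip.grab_frame(n);np.savez(n,im=im,d=d);ims.append(im)
    c=manip.get_calibration(n);print(n,{k:(np.round(v,3).tolist() if not isinstance(v,(str,dict)) else v) for k,v in c.items()},(d>0).mean())
save('a.png',cv2.resize(np.vstack([np.hstack(ims[:2])]),(800,300)));save('scene.png',ims[0]);save('side.png',ims[1])
save('wrist.png',ims[2])
E
```

```text
pics
0.0 [0.25176302 0.57182618 0.23306686] [[-0.915  0.403 -0.001]
 [ 0.403  0.915 -0.001]
 [ 0.    -0.001 -1.   ]] 0.019 0.09502200785111956
scene {'fx': 498.551, 'fy': 498.551, 'cx': 267.03, 'cy': 185.16, 'eye': [-0.398, -0.729, 0.988], 'orientation': [[0.639, 0.448, -0.625], [-0.769, 0.39, -0.507], [0.017, 0.805, 0.594]]} 0.9960428873697916
side {'fx': 470.327, 'fy': 470.327, 'cx': 256.635, 'cy': 182.618, 'eye': [0.167, -0.888, 0.661], 'orientation': [[0.918, 0.215, -0.333], [-0.395, 0.454, -0.798], [-0.02, 0.865, 0.502]]} 0.9958292643229166
wrist {'fx': 323.801, 'fy': 323.801, 'cx': 259.111, 'cy': 190.0, 'T_tool_cam': [[-0.0, 0.971, 0.239, 0.067], [1.0, 0.0, 0.0, -0.0], [0.0, 0.239, -0.971, -0.15], [0.0, 0.0, 0.0, 1.0]]} 0.9932963053385416
```

View pics/scene.png

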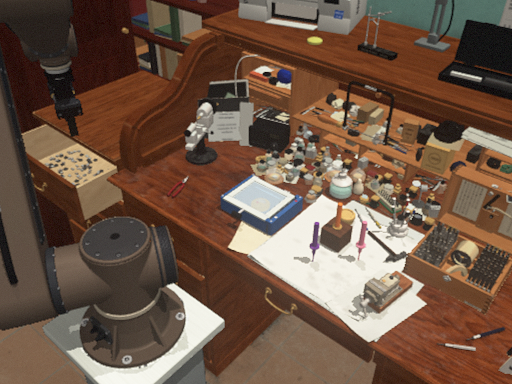

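View pics/side.png

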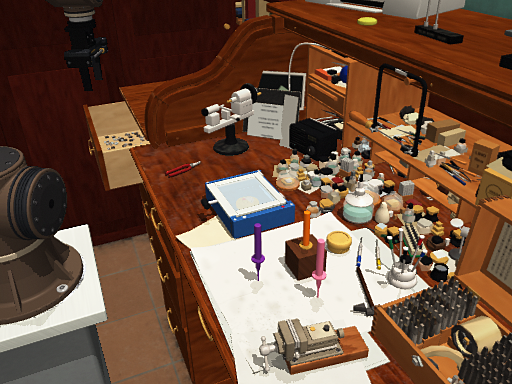

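Scene view: the probe candidates are orange in the wooden stand (340,217), purple (315,240) and pink (361,240). Orange in the dark stand fits the description, and I'll confirm it in a crop. The blue tray is at (262,203), the pliers at (178,186), and the tin at (348,213), right behind the stand.

```bash
python3 - <<'E'
from h import *
for n in('scene','side'):
    f=np.load(n+'.npz');im,d=f['im'],f['d'];C=cam(n);P=pts(C,d);hsv=cv2.cvtColor(im,cv2.COLOR_RGB2HSV);H,S,V=cv2.split(hsv)
    def rep(name,m):
        k,l,st,ce=cv2.connectedComponentsWithStats(m.astype(np.uint8))
        for i in range(1,k):
            if st[i,4]>=12:
                q=P[l==i];q=q[d[l==i]>0]
                print(n,name,st[i],ce[i].round(1),'med',np.median(q,0).round(3),'lo',np.percentile(q,3,axis=0).round(3),'hi',np.percentile(q,97,axis=0).round(3))
    w=(P[...,0]>.2)&(P[...,0]<1.0)&(abs(P[...,1])<.6)&(P[...,2]>.005)&(P[...,2]<.2)
    rep('orange',w&(H>5)&(H<16)&(S>200)&(V>180))
    rep('blue',w&(H>102)&(H<122)&(S>150)&(V>60))
    rep('yellow',w&(H>20)&(H<32)&(S>150)&(V>150))
    rep('red',w&((H<4)|(H>175))&(S>190)&(V>110))
    rep('purple',w&(H>125)&(H<150)&(S>120))
    rep('pink',w&(H>155)&(H<175)&(S>80)&(V>150))
    if n=='scene':
        a=cv2.resize(im[165:265,205:385],(720,400),interpolation=cv2.INTER_CUBIC)
        save('crop1.png',a)
E
```

```text
side orange [316  69  13   7  33] [322.1  71.3] med [0.964 0.443 0.193] lo [0.954 0.395 0.192] hi [0.972 0.467 0.195]
side orange [331  83  15   9  22] [339.4  87.4] med [0.958 0.314 0.174] lo [0.953 0.289 0.173] hi [0.967 0.363 0.176]
side orange [377 132  11   8  15] [381.7 135.4] med [0.982 0.12  0.088] lo [0.978 0.091 0.087] hi [0.987 0.141 0.09 ]
side orange [390 140   9   5  16] [393.4 141.9] med [0.986 0.069 0.088] lo [0.98  0.051 0.086] hi [0.989 0.081 0.09 ]
side orange [385 156  14   5  25] [392.5 158. ] med [0.99  0.064 0.039] lo [0.976 0.048 0.036] hi [0.997 0.081 0.04 ]
side orange [416 160   8   5  13] [418.9 162.3] med [ 0.966 -0.063  0.089] lo [ 0.954 -0.07   0.088] hi [ 0.972 -0.053  0.091]
side orange [438 197  19  16  67] [447.2 204.3] med [ 0.963 -0.182  0.031] lo [ 0.956 -0.211  0.03 ] hi [ 0.97  -0.15   0.033]
side orange [305 211   6  35 130] [307.1 229.1] med [ 0.554 -0.218  0.104] lo [ 0.55  -0.22   0.067] hi [ 0.559 -0.215  0.142]
side blue [209 171  49  12  76] [232.9 176.4] med [0.528 0.142 0.049] lo [0.467 0.137 0.047] hi [0.593 0.147 0.051]
side blue [45
[... 1015 characters left out ...]
] [178.1 169.4] med [0.422 0.321 0.008] lo [0.389 0.298 0.005] hi [0.458 0.335 0.013]
side red [333 177  11   6  39] [337.3 179.5] med [0.794 0.049 0.023] lo [0.784 0.037 0.02 ] hi [0.807 0.06  0.025]
side red [406 200  11   5  17] [410.3 201.8] med [ 0.903 -0.119  0.021] lo [ 0.895 -0.136  0.019] hi [ 0.907 -0.112  0.022]
side red [418 239   5   6  16] [419.9 241.8] med [ 0.746 -0.328  0.088] lo [ 0.744 -0.329  0.083] hi [ 0.75  -0.327  0.094]
side purple [252 223  13  57 321] [257.5 247. ] med [ 0.447 -0.214  0.09 ] lo [ 0.439 -0.22   0.033] hi [ 0.457 -0.206  0.142]
side pink [312 239  14  41 261] [320.  261.6] med [ 0.533 -0.307  0.092] lo [ 0.524 -0.313  0.06 ] hi [ 0.543 -0.297  0.142]
```

View pics/crop1.png

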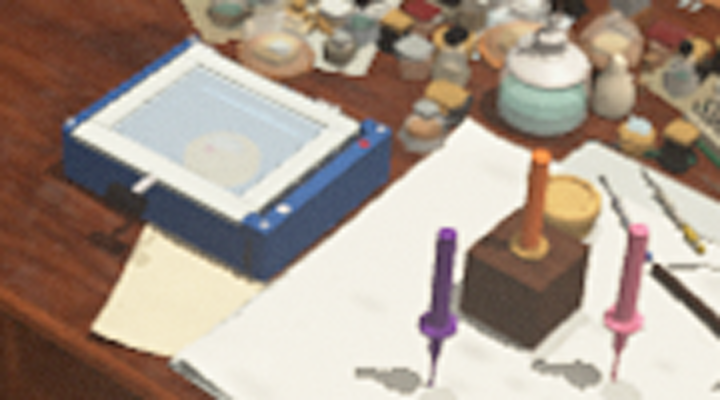

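The crop confirms the orange probe in the dark stand, with the tin behind it and purple and pink standing free at either side. White dots and the red dot show on the right rail (crop 285,208 and 363,143). The scene depth filter returned nothing, so I'll check that and fit the tray roughly.

```bash
python3 - <<'E'
from h import *
f=np.load('scene.npz');C=cam('scene');P=pts(C,f['d'])
print(manip.get_calibration('scene').keys(),f['d'][200,262],f['d'][217,340],P[200,262],P[217,340],P[140,202])
print(onplane(C,[[262,203],[340,217]],.05))
g=np.load('side.npz');C=cam('side');P=pts(C,g['d']);print('microscope',P[115,213],P[90,250],P[105,240],'lamp',P[70,292])
m=(abs(P[...,2]-.05)<.004)&(P[...,0]>.4)&(P[...,0]<.65)&(abs(P[...,1]-.04)<.15)
q=P[m][:,:2].astype(np.float32);r=cv2.minAreaRect(q);print(r,len(q))
print([ (lambda a:a.round(3))(P[v,u]) for u,v in [(209,199),(296,205),(281,171),(213,176)]])
E
```

```text
dict_keys(['fx', 'fy', 'cx', 'cy', 'eye', 'orientation']) 1.5292927 1.3786918 [0.52728035 0.0396943  0.04269895] [ 0.55298904 -0.22019607  0.10160553] [0.6155528  0.38930908 0.07663428]
[[ 0.50892909  0.02428228  0.05      ]
 [ 0.60840949 -0.1905365   0.05      ]]
microscope [0.55397647 0.36263376 0.13859287] [0.698943   0.42396735 0.17389511] [0.65510181 0.40150463 0.13949176] lamp [0.88593397 0.50342331 0.1904605 ]
((0.512582540512085, 0.046273693442344666), (0.1977522075176239, 0.203217551112175), 1.653525710105896) 2333
[array([0.45 , 0.115, 0.014]), array([ 0.654,  0.018, -0.003]), array([0.669, 0.139, 0.034]), array([ 0.508,  0.255, -0.002])]
```

Request:
{"api": "play_rows", "payload": {"increments": [{"hand": 60, "delta_pos": [-0.3, -0.3, -0.4], "spin": 0.08}, {"hand": 60, "delta_pos": [-0.6, -0.6, -0.87], "spin": 0.16}, {"hand": 60, "delta_pos": [-1, -1, -0.87], "spin": 0.24}, {"hand": 60, "delta_pos": [-1, -1, -0.87], "spin": 0.32}, {"hand": 60, "delta_pos": [-1, -1, -0.87], "spin": 0.4}, {"hand": 60, "delta_pos": [-1, -1, -0.87], "spin": 0.48}, {"hand": 60, "delta_pos": [-1, -1, -0.87], "spin": 0.55}]}}

```text
t: 1.02
position: [0.303, 0.4401, 0.3205]
tool_rot: [[0.001, 1.0, -0.0], [1.0, -0.001, -0.0], [-0.0, -0.0, -1.0]]
contact_force: [-0.6, 1.0, 0.1]
grip_width: 0.0604
finger_force: 0.0
```

Request:
{"api": "play_rows", "payload": {"increments": [{"hand": 60, "delta_pos": [-0.5, 0.2, 0], "spin": 0}, {"hand": 60, "delta_pos": [-1, 0.4, 0], "spin": 0}]}}

```text
t: 1.27
position: [0.3435, 0.3393, 0.3203]
tool_rot: [[-0.006, 1.0, -0.0], [1.0, 0.006, -0.0], [-0.0, -0.0, -1.0]]
contact_force: [0.6, 0.2, 0.4]
grip_width: 0.0599
finger_force: 0.0
```

Request:
{"api": "play_rows", "payload": {"increments": [{"hand": 60, "delta_pos": [-0.5, 0.2, 0], "spin": 0}, {"hand": 60, "delta_pos": [-1, 0.4, 0], "spin": 0}]}}

```text
t: 1.52
position: [0.3842, 0.2389, 0.3206]
tool_rot: [[-0.004, 1.0, 0.0], [1.0, 0.004, 0.0], [0.0, 0.0, -1.0]]
contact_force: [1.3, 0.3, 0.9]
grip_width: 0.0603
finger_force: 0.0
```

Request:
{"api": "play_rows", "payload": {"increments": [{"hand": 60, "delta_pos": [-0.5, 0.2, 0], "spin": 0}, {"hand": 60, "delta_pos": [-1, 0.4, 0], "spin": 0}]}}

```text
t: 1.78
position: [0.4246, 0.139, 0.3207]
tool_rot: [[-0.004, 1.0, 0.0], [1.0, 0.004, 0.0], [0.0, 0.0, -1.0]]
contact_force: [0.8, 0.7, 0.3]
grip_width: 0.0601
finger_force: 0.0
```

Request:
{"api": "play_rows", "payload": {"increments": [{"hand": 60, "delta_pos": [-0.5, 0.2, 0], "spin": 0}, {"hand": 60, "delta_pos": [-1, 0.4, 0], "spin": 0}]}}

```text
t: 2.02
position: [0.465, 0.0391, 0.3207]
tool_rot: [[-0.004, 1.0, 0.0], [1.0, 0.004, 0.0], [0.0, 0.0, -1.0]]
contact_force: [2.1, 0.6, -0.4]
grip_width: 0.06
finger_force: 0.0
```

Request:
{"api": "play_rows", "payload": {"increments": [{"hand": 60, "delta_pos": [-0.3, 0.2, 0], "spin": 0}, {"hand": 60, "delta_pos": [-0.6, 0.37, 0], "spin": 0}, {"hand": 60, "delta_pos": [-0.6, 0.37, 0], "spin": 0}, {"hand": 60, "delta_pos": [-0.6, 0.37, 0], "spin": 0}]}}

```text
t: 2.52
position: [0.5015, -0.0186, 0.3204]
tool_rot: [[-0.004, 1.0, -0.001], [1.0, 0.004, 0.0], [0.0, -0.001, -1.0]]
contact_force: [-0.1, -1.3, 0.6]
grip_width: 0.0605
finger_force: 0.0
```

```bash
python3 - <<'E'
from h import *
import pickle
o=manip.get_obs();im,d=manip.grab_frame('wrist');np.savez('w1',im=im,d=d);pickle.dump(o,open('w1.pkl','wb'))
save('w1.png',cv2.resize(im,(800,600),interpolation=cv2.INTER_CUBIC))
E
```

```text
(no output)
```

View pics/w1.png

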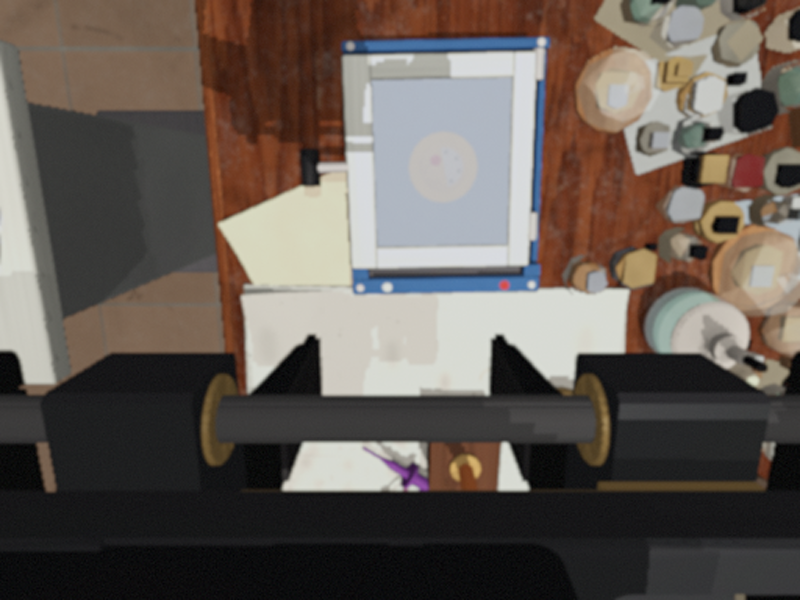

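Wrist view: the white dot is at (387,287) and the red dot at (504,285), between corner screws at (360,288) and (531,285). The groove is just above the right rail, the handle is the black barrel at (310,167), and the orange probe top is near (466,470).

```bash
cat >> h.py <<'E'
def blobs(m,lo=8,hi=1e9):
    k,l,st,ce=cv2.connectedComponentsWithStats(m.astype(np.uint8))
    return [(st[i],ce[i],l==i) for i in range(1,k) if lo<=st[i,4]<=hi]
def station(im,d,C,verbose=True):
    hsv=cv2.cvtColor(im,cv2.COLOR_RGB2HSV);H,S,V=cv2.split(hsv);P=pts(C,d)
    top=(abs(P[...,2]-.05)<.008)&(P[...,0]>.42)&(P[...,0]<.64)&(P[...,1]>-.08)&(P[...,1]<.17)
    out={}
    reg=top&(P[...,1]<-.025)
    for n,m in(('red',reg&((H<8)|(H>172))&(S>120)),('white',reg&(S<70)&(V>150))):
        for st,ce,l in blobs(m,4,200):
            print(n,st,ce.round(1),onplane(C,ce,.05)[0].round(4))
    b=(abs(P[...,2]-.05)<.012)&(P[...,0]>.42)&(P[...,0]<.64)&(P[...,1]>-.08)&(P[...,1]<.17)&(((H>100)&(H<125)&(S>110)))
    uv=np.argwhere(b)[:,::-1];q=onplane(C,uv,.05)[:,:2].astype(np.float32)
    print('rect',cv2.minAreaRect(q),len(q));print(cv2.boxPoints(cv2.minAreaRect(q)).round(4).tolist())
E
python3 - <<'E'
from h import *
import pickle
f=np.load('w1.npz');o=pickle.load(open('w1.pkl','rb'));im,d=f['im'],f['d'];C=cam('wrist',o);P=pts(C,d)
station(im,d,C)
V=cv2.cvtColor(im,cv2.COLOR_RGB2GRAY)
m=(P[...,0]>.39)&(P[...,0]<.445)&(P[...,1]>.0)&(P[...,1]<.12)&(P[...,2]>.03)&(P[...,2]<.07)
for st,ce,l in blobs(m): print('handle',st,ce,V[l].mean(),onplane(C,ce,.05),P[l].min(0),P[l].max(0),np.median(P[l],0))
hsv=cv2.cvtColor(im,cv2.COLOR_RGB2HSV);H,S,_=cv2.split(hsv)
for nm,a,bb in(('or',5,16),):
  for st,ce,l in blobs((H>a)&(H<bb)&(S>190)&(P[...,2]>.06)&(P[...,2]<.16)&(P[...,1]<-.15)): print(nm,st,ce,np.median(P[l],0),P[l].max(0))
print('groove profile y at x=.52')
E
```

```text
red [320 180   5   5  18] [322.3 182.1] [ 0.5852 -0.0445  0.05  ]
white [337 179   6   7  29] [339.7 182. ] [ 0.6084 -0.0443  0.05  ]
white [228 181   6   7  29] [230.2 184.1] [ 0.4626 -0.0477  0.05  ]
white [244 180  26   8  68] [250.9 184.7] [ 0.4903 -0.0483  0.05  ]
white [303 185  23   2  25] [314.5 185.8] [ 0.5751 -0.0496  0.05  ]
rect ((0.533200204372406, 0.04850826412439346), (0.156286358833313, 0.19693925976753235), 1.4851267337799072) 2245
[[0.45249998569488525, 0.14489999413490295], [0.4575999975204468, -0.052000001072883606], [0.6139000058174133, -0.0478999987244606], [0.6087999939918518, 0.14900000393390656]]
handle [192  95  24  24 363] [200.60055096 106.43801653] 70.85674931129476 [[0.42722201 0.05244928 0.05      ]] [0.41585444 0.0381414  0.04389588] [0.44486568 0.06652192 0.05411412] [0.42674612 0.05293576 0.05074937]
groove profile y at x=.52
```

Request:
{"api": "play_rows", "payload": {"increments": [{"hand": 40, "delta_pos": [-0.5, 0.14, 0], "spin": -0.01}, {"hand": 40, "delta_pos": [-1, 0.28, 0], "spin": -0.01}]}}

```text
t: 2.82
position: [0.5305, -0.1187, 0.3211]
tool_rot: [[-0.028, 1.0, 0.001], [1.0, 0.028, -0.0], [-0.0, 0.001, -1.0]]
contact_force: [0.1, 0.0, 0.6]
grip_width: 0.0454
finger_force: 0.0
```

Request:
{"api": "play_rows", "payload": {"increments": [{"hand": 40, "delta_pos": [-0.5, 0.14, 0], "spin": 0}, {"hand": 40, "delta_pos": [-0.96, 0.28, 0], "spin": 0}, {"hand": 40, "delta_pos": [-0.96, 0.28, 0], "spin": 0}, {"hand": 40, "delta_pos": [-0.96, 0.28, 0], "spin": 0}]}}

```text
t: 3.32
position: [0.5605, -0.213, 0.3206]
tool_rot: [[-0.026, 1.0, -0.0], [1.0, 0.026, 0.001], [0.001, -0.0, -1.0]]
contact_force: [0.2, 0.3, -0.3]
grip_width: 0.04
finger_force: 0.0
```

```bash
python3 - <<'E'
from h import *
import pickle
o=manip.get_obs();im,d=manip.grab_frame('wrist');np.savez('w2',im=im,d=d);pickle.dump(o,open('w2.pkl','wb'));print(o['position'],np.round(o['tool_rot'],4).tolist())
save('w2.png',im)
C=cam('wrist',o);P=pts(C,d)
H,S,V=cv2.split(cv2.cvtColor(im,cv2.COLOR_RGB2HSV))
w=(P[...,0]>.45)&(P[...,0]<.65)&(P[...,1]<-.15)&(P[...,1]>-.3)
t=w&(abs(P[...,2]-.06)<.004)
for st,ce,l in blobs(t,50):
    uv=np.argwhere(l)[:,::-1];q=onplane(C,uv,.06)[:,:2].astype(np.float32);print('stand',st,cv2.minAreaRect(q))
for st,ce,l in blobs(w&(P[...,2]>.1)&(P[...,2]<.16)&(d>0),10):
    q=P[l];print('probe-ish',st,ce,np.median(q,0),q.max(0),im[l].mean(0))
    k=l&(P[...,2]>q[:,2].max()-.004);ce=np.argwhere(k).mean(0)[::-1];print('top',k.sum(),ce,onplane(C,ce,.144))
E
```

```text
[ 0.56051652 -0.21297858  0.32059768] [[-0.0257, 0.9997, -0.0003], [0.9997, 0.0257, 0.0005], [0.0005, -0.0003, -1.0]]
stand [ 231  136   52   52 2188] ((0.5565441846847534, -0.21115148067474365), (0.06415162980556488, 0.06384018808603287), 88.83270263671875)
probe-ish [249 163  14  19 212] [255.88679245 171.88679245] [ 0.55676014 -0.20828557  0.14246489] [ 0.56340423 -0.20438129  0.14459107] [170.61320755 120.32075472  65.44811321]
top 133 [255.62406015 174.92481203] [[ 0.55651069 -0.21095919  0.144     ]]
```

View pics/w2.png

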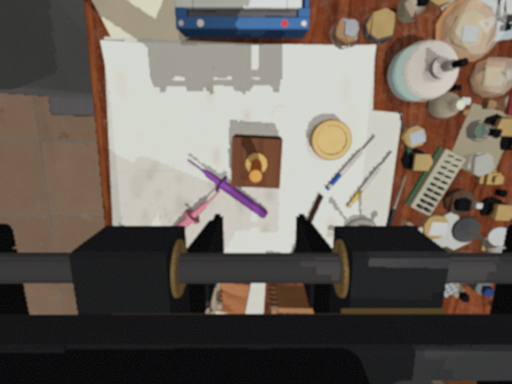

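```bash
python3 - <<'E'
from h import *
import pickle
f=np.load('w2.npz');o=pickle.load(open('w2.pkl','rb'));P=pts(cam('wrist',o),f['d'])
for u,v in[(195,158),(220,185),(235,190),(262,212),(190,218),(210,198),(330,140)]:print((u,v),P[v,u].round(3))
im,d=manip.grab_frame('side');save('s2.png',im[180:330,160:400])
E
```

```text
(195, 158) [ 0.467 -0.216  0.002]
(220, 185) [ 0.506 -0.249  0.03 ]
(235, 190) [ 0.527 -0.258  0.019]
(262, 212) [ 0.566 -0.291  0.017]
(190, 218) [ 0.463 -0.299  0.028]
(210, 198) [ 0.491 -0.271  0.021]
(330, 140) [ 0.655 -0.183  0.029]
```

View pics/s2.png

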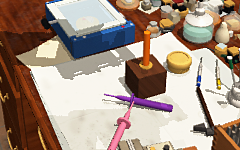

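The two decoys have toppled on their own and lie flat in front of the stand. The orange probe is still seated upright at (0.5565, -0.211), and its top and the stand centre agree. Descending to grasp.

Request:
{"api": "play_rows", "payload": {"increments": [{"hand": 40, "delta_pos": [0.01, -0.04, 0.5], "spin": 0}, {"hand": 40, "delta_pos": [0.01, -0.04, 1], "spin": 0}]}}

```text
t: 3.68
position: [0.5566, -0.2118, 0.2204]
tool_rot: [[-0.027, 1.0, 0.002], [1.0, 0.027, -0.001], [-0.001, 0.002, -1.0]]
contact_force: [0.4, -1.1, 0.2]
grip_width: 0.0398
finger_force: 0.0
```

Request:
{"api": "play_rows", "payload": {"increments": [{"hand": 40, "delta_pos": [0, 0, 0.3], "spin": 0}, {"hand": 40, "delta_pos": [0, 0, 0.7], "spin": 0}, {"hand": 40, "delta_pos": [0, 0, 1], "spin": 0}, {"hand": 40, "delta_pos": [0, 0, 1], "spin": 0}]}}

```text
t: 4.18
position: [0.5561, -0.2118, 0.1195]
tool_rot: [[-0.026, 1.0, -0.003], [1.0, 0.026, 0.002], [0.002, -0.003, -1.0]]
contact_force: [0.2, -0.3, 1.2]
grip_width: 0.04
finger_force: 0.0
```

Request:
{"api": "play_rows", "payload": {"force": 20, "increments": [{"hand": 40, "delta_pos": [0, 0, 0.12], "spin": 0}, {"hand": 25, "delta_pos": [0, 0, 0.12], "spin": 0}, {"hand": 8, "delta_pos": [0, 0, 0.12], "spin": 0}, {"hand": 8, "delta_pos": [0, 0, 0.12], "spin": 0}, {"hand": 8, "delta_pos": [0, 0, 0.12], "spin": 0}]}}

```text
t: 4.8
position: [0.5569, -0.2133, 0.1091]
tool_rot: [[-0.025, 1.0, 0.001], [1.0, 0.025, -0.0], [-0.0, 0.001, -1.0]]
contact_force: [-0.1, 0.1, 3.6]
grip_width: 0.0139
finger_force: 20.0
```

Request:
{"api": "play_rows", "payload": {"increments": [{"hand": 8, "delta_pos": [0, 0, -0.2], "spin": 0}, {"hand": 8, "delta_pos": [0, 0, -0.5], "spin": 0}, {"hand": 8, "delta_pos": [0, 0, -0.8], "spin": 0}, {"hand": 8, "delta_pos": [0, 0, -0.9], "spin": 0}, {"hand": 8, "delta_pos": [0, 0, -0.9], "spin": 0}]}}

```text
t: 5.42
position: [0.5567, -0.2132, 0.1986]
tool_rot: [[-0.025, 1.0, 0.0], [1.0, 0.025, -0.0], [-0.0, 0.0, -1.0]]
contact_force: [0.2, 0.5, -0.0]
grip_width: 0.0137
finger_force: 20.0
```

Request:
{"api": "play_rows", "payload": {"increments": [{"hand": 8, "delta_pos": [0.2, -0.1, 0], "spin": 0}, {"hand": 8, "delta_pos": [0.5, -0.25, 0], "spin": 0}, {"hand": 8, "delta_pos": [0.9, -0.35, 0], "spin": 0}]}}

```text
t: 5.8
position: [0.5184, -0.1235, 0.1971]
tool_rot: [[-0.024, 1.0, -0.002], [1.0, 0.024, 0.001], [0.001, -0.002, -1.0]]
contact_force: [0.2, 0.3, -1.3]
grip_width: 0.0135
finger_force: 20.0
```

Request:
{"api": "play_rows", "payload": {"increments": [{"hand": 8, "delta_pos": [0.3, -0.15, 0], "spin": 0}, {"hand": 8, "delta_pos": [0.6, -0.25, 0.1], "spin": 0}, {"hand": 8, "delta_pos": [0.9, -0.35, 0.2], "spin": 0}, {"hand": 8, "delta_pos": [0.9, -0.35, 0.3], "spin": 0}, {"hand": 8, "delta_pos": [0.9, -0.35, 0.3], "spin": 0}]}}

```text
t: 6.42
position: [0.4821, -0.0353, 0.1675]
tool_rot: [[-0.025, 1.0, -0.002], [1.0, 0.025, 0.0], [0.0, -0.002, -1.0]]
contact_force: [-0.3, -0.2, 0.6]
grip_width: 0.0135
finger_force: 20.0
```

```bash
python3 - <<'E'
from h import *
import pickle
o=manip.get_obs();im,d=manip.grab_frame('wrist');np.savez('w3',im=im,d=d);pickle.dump(o,open('w3.pkl','wb'));print(o['position'],o['contact_force'])
save('w3.png',cv2.resize(im[90:240,150:350],(800,600),interpolation=cv2.INTER_CUBIC))
s,ds=manip.grab_frame('side');np.savez('s3',im=s,d=ds)
C=cam('wrist',o);station(im,d,C)
E
```

```text
[ 0.4821351  -0.03533734  0.16746084] [-0.25540828 -0.2089696   0.60725776]
red [376 201   8   8  50] [379.4 204. ] [ 0.5854 -0.0445  0.05  ]
white [229 186   1   9   9] [229. 190.] [ 0.4559 -0.0353  0.05  ]
white [233 200   8   8  51] [236.3 203.6] [ 0.4623 -0.0472  0.05  ]
white [402 201   9   8  55] [406.1 204.3] [ 0.6083 -0.0442  0.05  ]
white [412 205   2   5   6] [412.3 206.8] [ 0.614  -0.0463  0.05  ]
white [230 209   7   1   7] [233. 209.] [ 0.4594 -0.0521  0.05  ]
white [373 209  38   2  40] [390.9 210. ] [ 0.5959 -0.0496  0.05  ]
rect ((0.533469557762146, 0.03098263591527939), (0.15717950463294983, 0.1624566614627838), 1.4474544525146484) 3139
[[0.4528999924659729, 0.11020000278949738], [0.4569999873638153, -0.05220000073313713], [0.6140999794006348, -0.04820000007748604], [0.6100000143051147, 0.11420000344514847]]
```

View pics/w3.png

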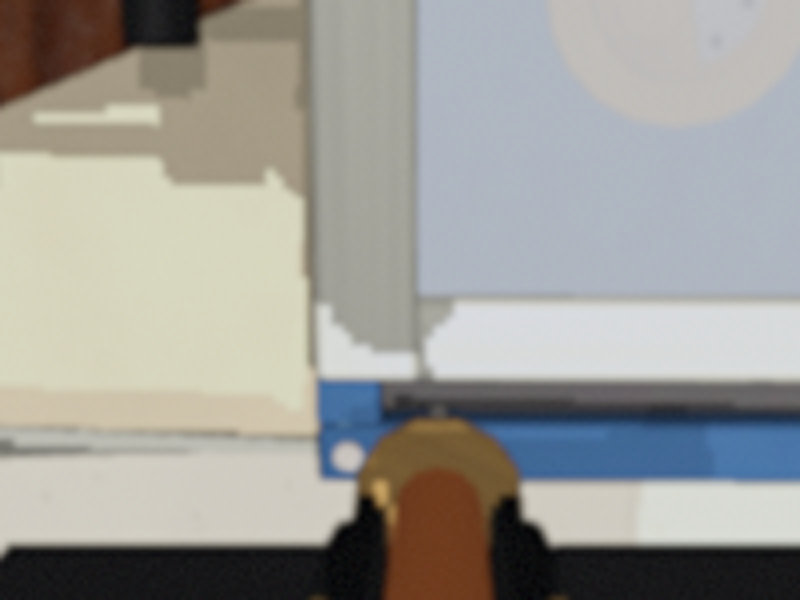

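The flange hides most of the tip, which just peeks out at crop (437,408). The dark groove strip is at crop rows 380–418 with the blue rail below it. I'll read the edge profile to place the groove exactly.

```bash
python3 - <<'E'
from h import *
import pickle
f=np.load('w3.npz');o=pickle.load(open('w3.pkl','rb'));im,d=f['im'],f['d'];C=cam('wrist',o);P=pts(C,d)
for u0 in(300,):
  for v in range(181,214):
    p=onplane(C,[[u0+5,v]],.05)[0]
    print(v,im[v,u0:u0+10].mean(0).round(),'y',p[1].round(4),'z',np.median(P[v,u0:u0+10,2]).round(4),'yst',((p[1]-.0473)*1-0.0236*(p[0]-.5331)).round(4))
E
```

```text
181 [216. 219. 220.] y -0.0259 z 0.0485 yst -0.0728
182 [216. 219. 220.] y -0.0267 z 0.0487 yst -0.0737
183 [211. 212. 210.] y -0.0276 z 0.0487 yst -0.0746
184 [188. 188. 182.] y -0.0285 z 0.0473 yst -0.0754
185 [144. 142. 137.] y -0.0293 z 0.0394 yst -0.0763
186 [109. 105. 106.] y -0.0302 z 0.0392 yst -0.0772
187 [102.  97. 100.] y -0.0311 z 0.039 yst -0.0781
188 [104.  99. 102.] y -0.0319 z 0.0389 yst -0.0789
189 [101.  96.  99.] y -0.0328 z 0.0394 yst -0.0798
190 [88. 84. 86.] y -0.0337 z 0.0389 yst -0.0807
191 [68. 66. 68.] y -0.0346 z 0.039 yst -0.0816
192 [53. 55. 63.] y -0.0354 z 0.0392 yst -0.0824
193 [40. 50. 67.] y -0.0363 z 0.0429 yst -0.0833
194 [33. 52. 77.] y -0.0372 z 0.0461 yst -0.0842
195 [ 41.  69. 104.] y -0.0381 z 0.0487 yst -0.0851
196 [ 54.  89. 131.] y -0.039 z 0.049 yst -0.086
197 [ 63. 101. 147.] y -0.0398 z 0.0491 yst -0.0869
198 [ 65. 105. 152.] y -0.0407 z 0.0492 yst -0.0877
199 [ 64. 105. 152.] y -0.0416 z 0.049 yst -0.0886
200 [ 65. 105. 151.] y -0.0425 z 0.0493 yst -0.0895
201 [ 64. 104. 150.] y -0.0434 z 0.0491 yst -0.0904
202 [ 64. 104. 150.] y -0.0443 z 0.0494 yst -0.0913
203 [ 65. 105. 150.] y -0.0452 z 0.0489 yst -0.0922
204 [ 65. 104. 151.] y -0.0461 z 0.0495 yst -0.0931
205 [ 66. 105. 151.] y -0.047 z 0.049 yst -0.094
206 [ 65. 104. 151.] y -0.0479 z 0.0494 yst -0.0949
207 [ 64. 105. 152.] y -0.0488 z 0.0493 yst -0.0958
208 [ 66. 104. 151.] y -0.0497 z 0.0494 yst -0.0967
209 [ 98. 117. 150.] y -0.0506 z 0.0487 yst -0.0976
210 [153. 154. 160.] y -0.0515 z 0.0025 yst -0.0985
211 [191. 187. 179.] y -0.0524 z 0.0019 yst -0.0994
212 [206. 201. 191.] y -0.0533 z 0.0021 yst -0.1003
213 [208. 204. 194.] y -0.0542 z 0.0023 yst -0.1012
```

```bash
python3 - <<'E'
from h import *
import pickle
f=np.load('w3.npz');o=pickle.load(open('w3.pkl','rb'));im,d=f['im'],f['d'];C=cam('wrist',o);P=pts(C,d)
print(im[184:197,252:268].mean(2).round().astype(int));print((P[184:197,252:268,2]*1000).round().astype(int))
for v in(190,191,192,193):print(v,onplane(C,[[259.3,v]],.0625)[0].round(4),onplane(C,[[259.3,v]],.05)[0].round(4))
R=np.array(o['tool_rot']);p=np.array(o['position'])+R@[0,0,.105]
q=C[2].T@(p-C[1]);print('nominal tip px',C[0]['cx']-q[0]/q[2]*C[0]['fx'],C[0]['cy']+q[1]/q[2]*C[0]['fy'],p)
# side cam
g=np.load('s3.npz');Cs=cam('side');q=Cs[2].T@(p-Cs[1]);u,v=Cs[0]['cx']-q[0]/q[2]*Cs[0]['fx'],Cs[0]['cy']+q[1]/q[2]*Cs[0]['fy'];print('side px',u,v)
u,v=int(u),int(v);save('s3.png',cv2.resize(g['im'][v-50:v+25,u-50:u+70],(800,500),interpolation=cv2.INTER_CUBIC))
E
```

```text
[[174 157 136 124 122 133 157 175 181 181 181 181 181 181 181 181]
 [127 118 108 102 104 107 118 129 131 131 130 132 132 131 132 132]
 [ 99  99  98  98  98  99  99 100 101 100 100 100 100 100 100 100]
 [ 95  96  99  99  98 100 100  98  98  99  98  99  99  98  98  99]
 [ 84  90  95  96  98  96  95  97  96  97  96  97  97  97  97  97]
 [ 65  75  80  83  83  82  84  84  85  85  83  83  85  84  85  85]
 [ 55  59  62  61  62  65  68  71  70  67  67  66  66  67  68  68]
 [ 49  54  51  47  52  59  68  74  72  63  57  57  58  59  59  59]
 [ 48  48  48  47  50  60  75  83  79  67  54  50  54  55  56  55]
 [ 45  46  51  50  53  64  78  82  80  69  55  52  51  53  51  51]
 [ 55  60  66  68  68  72  78  81  81  75  68  68  68  61  57  54]
 [ 71  81  88  89  89  90  89  90  90  90  90  91  88  82  74  68]
 [ 89  94 101 102 102 103 102 100 100 100 102 102 101  96  88  83]]
[[ 39  38  40  38  38  39  39  39  39  40  39  40  40  40  38  40]
 [ 38  39  40  38  40  40  38  38  38  40  39  40  39  41  39  39]
 [ 39  40  39  39  40  39  39  40  39  37  40  40  39  38  39  40]
 [ 39  39  38  39  39  38  
[... 303 characters left out ...]
 39]
 [ 39  40  40  41  40  39  66  68  67  66  40  39  41  40  40  41]
 [ 43  44  42  43  43  43  69  70  71  69  43  43  43  45  43  43]
 [ 48 119 120 120 120 121 120 119 120 120 120 120 119 118  47  47]
 [119 120 120 121 122 122 121 121 121 122 122 121 122 122 122 120]
 [122 121 121 122 121 121 121 122 122 121 121 121 121 122 121 122]]
190 [ 0.4817 -0.0316  0.0625] [ 0.4817 -0.0347  0.05  ]
191 [ 0.4817 -0.0324  0.0625] [ 0.4817 -0.0355  0.05  ]
192 [ 0.4817 -0.0333  0.0625] [ 0.4818 -0.0364  0.05  ]
193 [ 0.4817 -0.0341  0.0625] [ 0.4818 -0.0373  0.05  ]
nominal tip px 259.5286528988933 194.40943037406848 [ 0.48193313 -0.03529446  0.06246104]
side px 240.94595495655994 209.62871365372646
```

View pics/s3.png

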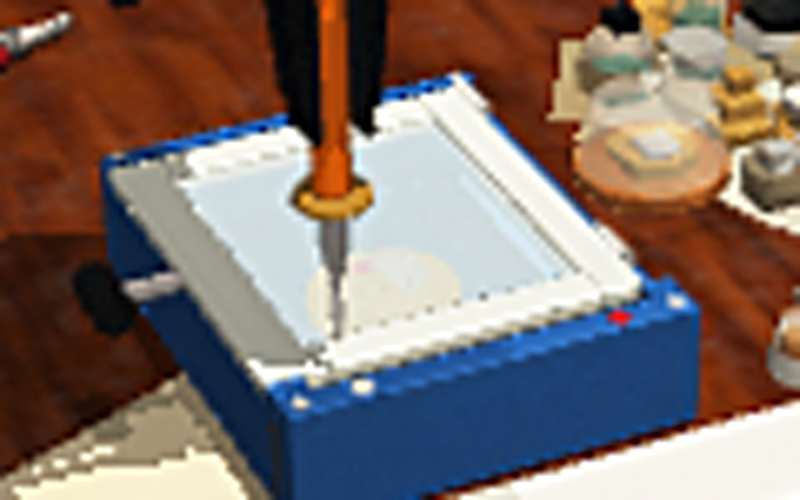

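Side view: the tip is at px (240.7,210.0) against a nominal (240.9,209.6), beside the white dot at crop (363,387). The tip needs about -0.6 mm in y. Lowering slowly.

Request:
{"api": "play_rows", "payload": {"increments": [{"hand": 8, "delta_pos": [-0.006, 0, 0.02], "spin": 0}, {"hand": 8, "delta_pos": [-0.006, 0, 0.05], "spin": 0}, {"hand": 8, "delta_pos": [-0.006, 0, 0.08], "spin": 0}, {"hand": 8, "delta_pos": [-0.006, 0, 0.11], "spin": 0}, {"hand": 8, "delta_pos": [-0.006, 0, 0.14], "spin": 0}, {"hand": 8, "delta_pos": [-0.006, 0, 0.165], "spin": 0}, {"hand": 8, "delta_pos": [-0.006, 0, 0.185], "spin": 0}, {"hand": 8, "delta_pos": [-0.006, 0, 0.185], "spin": 0}]}}

```text
t: 7.52
position: [0.4822, -0.0356, 0.15]
tool_rot: [[-0.025, 1.0, -0.0], [1.0, 0.025, 0.0], [0.0, -0.0, -1.0]]
contact_force: [-0.2, 0.7, -0.3]
grip_width: 0.0139
finger_force: 20.0
```

```bash
python3 - <<'E'
from h import *
import pickle
o=manip.get_obs();im,d=manip.grab_frame('wrist');s,ds=manip.grab_frame('side');print(o['position'],np.round(o['tool_rot'],4).tolist(),o['contact_force'],o['torque'])
C=cam('wrist',o);P=pts(C,d)
print((P[180:197,250:270,2]*1000).round().astype(int));print(im[180:197,250:270].mean(2).round().astype(int))
save('s4.png',np.hstack([cv2.resize(s[185:230,210:270],(400,300),interpolation=cv2.INTER_CUBIC),cv2.resize(im[165:210,230:290],(400,300),interpolation=cv2.INTER_CUBIC)]))
E
```

```text
[ 0.48223526 -0.03563156  0.15000816] [[-0.0251, 0.9997, -0.0002], [0.9997, 0.0251, 0.0001], [0.0001, -0.0002, -1.0]] [-0.18399119  0.67791035 -0.33041407] [-0.01420197  0.03583775  0.0513946 ]
[[ 49  49  49  48  48  50  48  48  48  50  48  50  49  49  49  49  49  49
   49  48]
 [ 48  49  48  49  48  49  49  49  48  48  48  49  50  50  49  49  49  47
   50  48]
 [ 49  50  48  50  48  49  49  49  48  49  49  48  49  49  49  49  49  49
   48  50]
 [ 48  49  48  48  49  50  50  49  49  48  48  48  49  49  49  48  49  49
   48  49]
 [ 50  48  49  48  48  49  49  49  50  49  48  49  49  49  50  48  49  49
   48  50]
 [ 50  48  48  48  49  49  49  49  49  49  48  48  48  49  49  48  49  48
   49  49]
 [ 50  49  50  48  48  50  48  50  49  50  48  50  49  49  50  49  49  48
   49  50]
 [ 50  49  49  46  49  48  49  49  48  49  49  48  49  49  48  49  49  49
   50  48]
 [ 47  48  39  40  39  50  49  47  49  49  49  48  48  49  49  48  49  49
   48  48]
 [ 39  39  38  41  39  39  39  39  39  40  39  38  39  39  38  38  39  38
   38  39]
 [ 39  39  40  40  39  39  40  40  39  39  38  39  41  4
[... 1285 characters left out ...]
 196 197
  197 197]
 [107 107 106 106 109 113 112 114 126 143 150 156 159 159 159 159 159 160
  159 160]
 [ 92  94  97  98 100 101  98  90  90 100 111 115 116 115 114 115 116 115
  116 117]
 [ 89  91  93  95  95  94  92  83  77  82  89  93  94  94  94  97  99 100
  100  99]
 [ 85  85  86  86  87  85  86  83  79  81  83  84  86  85  87  91  95  97
   95  97]
 [ 73  71  72  73  74  73  74  76  79  79  80  77  75  75  76  79  82  83
   83  84]
 [ 54  57  59  63  70  71  74  76  80  82  81  78  74  75  73  69  68  67
   67  67]
 [ 51  58  67  74  83  85  84  87  87  87  87  88  89  91  85  76  68  64
   61  58]
 [ 61  69  76  85  91  93  92  93  93  92  92  92  95  96  92  85  76  70
   66  62]]
```

View pics/s4.png

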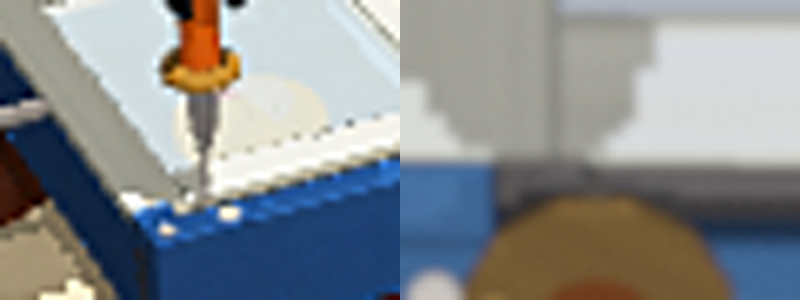

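The tip is inside the groove beside the white dot with no contact load. Driving along the groove at about 3.6 cm/s.

Request:
{"api": "play_rows", "payload": {"increments": [{"hand": 8, "delta_pos": [-0.002, 0.03, 0.01], "spin": 0}, {"hand": 8, "delta_pos": [-0.002, 0.075, 0.01], "spin": 0}, {"hand": 8, "delta_pos": [-0.002, 0.12, 0.01], "spin": 0}, {"hand": 8, "delta_pos": [-0.002, 0.165, 0.01], "spin": 0}, {"hand": 8, "delta_pos": [-0.002, 0.21, 0.01], "spin": 0}, {"hand": 8, "delta_pos": [-0.002, 0.255, 0.01], "spin": 0}, {"hand": 8, "delta_pos": [-0.002, 0.3, 0.01], "spin": 0}, {"hand": 8, "delta_pos": [-0.002, 0.34, 0.01], "spin": 0}]}}

```text
t: 8.62
position: [0.5166, -0.035, 0.1491]
tool_rot: [[-0.025, 1.0, 0.0], [1.0, 0.025, 0.0], [0.0, 0.0, -1.0]]
contact_force: [0.4, 0.3, 0.1]
grip_width: 0.0134
finger_force: 20.0
```

```bash
python3 - <<'E'
from h import *
o=manip.get_obs();im,d=manip.grab_frame('wrist')
print(o['position'],o['contact_force'],o['grip_width'])
C=cam('wrist',o);P=pts(C,d);print((P[184:196,252:268,2]*1000).round().astype(int))
for v in(186,188,190,192,194,196):
    print(v,onplane(C,[[259.5,v]],.045)[0].round(4),onplane(C,[[259.5,v]],.05)[0].round(4),im[v,275:285].mean(0).round())
E
```

```text
[ 0.5165574  -0.03499571  0.14911513] [0.41368864 0.32856681 0.12427076] 0.013373077563693712
[[ 49  49  48  50  48  49  49  49  49  50  49  47  48  51  51  49]
 [ 50  49  50  50  49  49  47  49  48  49  49  48  48  48  50  50]
 [ 48  49  50  49  49  49  49  50  49  49  49  49  48  48  49  50]
 [ 49  49  49  49  48  49  49  48  50  48  48  49  49  49  48  49]
 [ 48  49  47  50  49  48  50  48  49  49  50  49  49  49  48  49]
 [ 40  40  40  39  39  40  39  39  38  38  40  39  39  40  38  39]
 [ 39  40  40  39  39  39  39  38  39  40  39  39  38  39  39  39]
 [ 39  40  39  40  40  40  38  46  45  39  39  40  39  39  39  39]
 [ 39  39  39  39  39  39  46  48  48  47  39  39  40  40  39  40]
 [ 40  40  38  39  39  40  50  51  52  51  40  39  39  40  39  40]
 [ 39 100 101 101  99 102 103 102 101 102 102 102 102 100  39  39]
 [102 101 102 103 104 102 103 104 104 104 104 102 103 102 102 101]]
186 [ 0.5164 -0.0277  0.045 ] [ 0.5163 -0.0266  0.05  ] [216. 219. 219.]
188 [ 0.5164 -0.0294  0.045 ] [ 0.5164 -0.0282  0.05  ] [206. 208. 201.]
190 [ 0.5164 -0.0311  0.045 ] [ 0.5164 -0.0298  0.05  ] [130. 129. 125.]
192 [ 0.5165 -0.0327  0.045 ] [ 0.5164 -0.0315  0.05  ] [103.  99. 101.]
194 [ 0.5165 -0.0344  0.045 ] [ 0.5165 -0.0331  0.05  ] [102.  98. 100.]
196 [ 0.5166 -0.0361  0.045 ] [ 0.5165 -0.0348  0.05  ] [69. 67. 69.]
```

Centred within 0.5 mm. Continuing.

Request:
{"api": "play_rows", "payload": {"increments": [{"hand": 8, "delta_pos": [-0.002, 0.045, 0], "spin": 0}, {"hand": 8, "delta_pos": [-0.002, 0.09, 0], "spin": 0}, {"hand": 8, "delta_pos": [-0.002, 0.135, 0], "spin": 0}, {"hand": 8, "delta_pos": [-0.002, 0.18, 0], "spin": 0}, {"hand": 8, "delta_pos": [-0.002, 0.225, 0], "spin": 0}, {"hand": 8, "delta_pos": [-0.002, 0.27, 0], "spin": 0}, {"hand": 8, "delta_pos": [-0.002, 0.315, 0], "spin": 0}, {"hand": 8, "delta_pos": [-0.002, 0.36, 0], "spin": 0}]}}

```text
t: 9.68
position: [0.5525, -0.0343, 0.1491]
tool_rot: [[-0.025, 1.0, -0.0], [1.0, 0.025, 0.0], [0.0, -0.0, -1.0]]
contact_force: [-1.1, 0.1, 0.4]
grip_width: 0.0137
finger_force: 20.0
```

Request:
{"api": "play_rows", "payload": {"increments": [{"hand": 8, "delta_pos": [-0.001, 0.045, 0], "spin": 0}, {"hand": 8, "delta_pos": [-0.001, 0.09, 0], "spin": 0}, {"hand": 8, "delta_pos": [-0.001, 0.135, 0], "spin": 0}, {"hand": 8, "delta_pos": [-0.001, 0.18, 0], "spin": 0}, {"hand": 8, "delta_pos": [-0.001, 0.225, 0], "spin": 0}, {"hand": 8, "delta_pos": [-0.001, 0.27, 0], "spin": 0}, {"hand": 8, "delta_pos": [-0.001, 0.315, 0], "spin": 0}, {"hand": 8, "delta_pos": [-0.001, 0.345, 0], "spin": 0}]}}

```text
t: 10.68
position: [0.587, -0.0335, 0.1491]
tool_rot: [[-0.025, 1.0, 0.0], [1.0, 0.025, 0.0], [0.0, 0.0, -1.0]]
contact_force: [-0.0, 0.0, -0.3]
grip_width: 0.0136
finger_force: 20.0
```

```bash
python3 - <<'E'
from h import *
manip.grab_frame('side')
o=manip.get_obs();im,d=manip.grab_frame('wrist')
print(o['t'],o['position'],o['contact_force'],o['grip_width'])
C=cam('wrist',o);P=pts(C,d);print((P[186:196,252:268,2]*1000).round().astype(int))
station(im,d,C)
c,s=np.cos(.0236),np.sin(.0236);v=np.array(o['position'])[:2]-[.5331,.048];print('tip in station',c*v[0]+s*v[1],-s*v[0]+c*v[1])
E
```

```text
10.725 [ 0.58727116 -0.03354003  0.14909943] [-0.43378274 -0.60375668 -1.34964231] 0.013955433692310695
[[ 48  49  49  49  49  49  49  50  48  48  49  48  50  49  49  49]
 [ 49  48  49  49  48  49  49  49  48  48  50  48  48  49  48  48]
 [ 49  47  49  49  47  47  48  46  39  39  49  49  48  48  48  49]
 [ 39  39  39  39  39  38  39  39  38  39  39  38  39  40  39  39]
 [ 40  39  39  40  39  38  40  39  39  39  40  39  39  39  39  39]
 [ 39  40  39  39  39  39  39  46  46  40  40  40  40  40  39  40]
 [ 38  40  39  39  39  39  48  48  49  47  40  39  40  40  39  39]
 [ 39  39  38  39  40  39  51  53  51  50  40  39  39  40  39  39]
 [ 39 100 101 102 101 103 102 102 102 101 103 101 102 100  38  39]
 [101 102 103 103 104 103 103 103 104 103 103 102 104 105 103 101]]
white [100 205   9   9  60] [104.3 209.1] [ 0.4627 -0.0473  0.05  ]
white [281 206  10   8  63] [285.4 209.5] [ 0.6084 -0.0441  0.05  ]
white [ 98 209   1   5   5] [ 98. 211.] [ 0.4574 -0.049   0.05  ]
white [292 210   3   6   9] [293.2 212.6] [ 0.6148 -0.0465  0.05  ]
rect ((0.5340287089347839, 0.02795305848121643), (0.15690898895263672, 0.1556546539068222), 1.5720480680465698) 3800
[[0.45350000262260437, 0.10360000282526016], [0.4577000141143799, -0.052000001072883606], [0.6146000027656555, -0.04769999906420708], [0.6103000044822693, 0.10790000110864639]]
tip in station 0.05223191315687255 -0.08279564339914733
```

Request:
{"api": "play_rows", "payload": {"increments": [{"hand": 8, "delta_pos": [0, 0, -0.02], "spin": 0}, {"hand": 8, "delta_pos": [0, 0, -0.06], "spin": 0}, {"hand": 8, "delta_pos": [0, 0, -0.1], "spin": 0}, {"hand": 8, "delta_pos": [0, 0, -0.2], "spin": 0}, {"hand": 8, "delta_pos": [0, 0, -0.4], "spin": 0}, {"hand": 8, "delta_pos": [0, 0, -0.55], "spin": 0}, {"hand": 8, "delta_pos": [0, 0, -0.55], "spin": 0}]}}

```text
t: 11.65
position: [0.5872, -0.0336, 0.2054]
tool_rot: [[-0.025, 1.0, 0.002], [1.0, 0.025, -0.0], [-0.0, 0.002, -1.0]]
contact_force: [0.1, -0.4, -1.2]
grip_width: 0.0136
finger_force: 20.0
```

Request:
{"api": "play_rows", "payload": {"increments": [{"hand": 8, "delta_pos": [-0.2, -0.04, 0], "spin": 0}, {"hand": 8, "delta_pos": [-0.5, -0.1, 0], "spin": 0}, {"hand": 8, "delta_pos": [-0.9, -0.2, 0], "spin": 0}]}}

```text
t: 12.02
position: [0.5684, -0.1254, 0.2034]
tool_rot: [[-0.026, 1.0, -0.001], [1.0, 0.026, 0.0], [0.0, -0.001, -1.0]]
contact_force: [-0.4, -1.1, -1.2]
grip_width: 0.0134
finger_force: 20.0
```

Request:
{"api": "play_rows", "payload": {"increments": [{"hand": 8, "delta_pos": [-0.4, -0.1, 0], "spin": 0}, {"hand": 8, "delta_pos": [-0.7, -0.12, 0], "spin": 0}, {"hand": 8, "delta_pos": [-0.89, -0.148, 0], "spin": 0}, {"hand": 8, "delta_pos": [-0.89, -0.148, 0], "spin": 0}, {"hand": 8, "delta_pos": [-0.89, -0.148, 0], "spin": 0}]}}

```text
t: 12.65
position: [0.5563, -0.2127, 0.2039]
tool_rot: [[-0.025, 1.0, -0.0], [1.0, 0.025, 0.0], [0.001, -0.0, -1.0]]
contact_force: [-1.2, -0.4, -0.6]
grip_width: 0.0137
finger_force: 20.0
```

```bash
python3 - <<'E'
from h import *
o=manip.get_obs();print(o['t'],o['position'],np.round(o['tool_rot'],4).tolist(),o['grip_width'])
d=np.array([.5568,-.2133,.1093])-o['position'];print(np.array(o['tool_rot']).T@d*10)
E
```

```text
12.65 [ 0.5563461  -0.21265362  0.20389486] [[-0.0253, 0.9997, -0.0004], [0.9997, 0.0253, 0.0005], [0.0005, -0.0004, -1.0]] 0.013650086564114585
[-0.00705946  0.00475982  0.9459433 ]
```

Request:
{"api": "play_rows", "payload": {"increments": [{"hand": 8, "delta_pos": [-0.006, 0.005, 0.1], "spin": 0}, {"hand": 8, "delta_pos": [-0.006, 0.005, 0.22], "spin": 0}, {"hand": 8, "delta_pos": [-0.006, 0.005, 0.34], "spin": 0}, {"hand": 8, "delta_pos": [-0.006, 0.005, 0.46], "spin": 0}, {"hand": 8, "delta_pos": [-0.006, 0.005, 0.58], "spin": 0}, {"hand": 8, "delta_pos": [-0.006, 0.005, 0.7], "spin": 0}, {"hand": 8, "delta_pos": [-0.006, 0.005, 0.82], "spin": 0}, {"hand": 8, "delta_pos": [-0.006, 0.005, 0.9], "spin": 0}]}}

```text
t: 13.65
position: [0.5569, -0.2139, 0.1133]
tool_rot: [[-0.025, 1.0, -0.0], [1.0, 0.025, 0.0], [0.0, -0.0, -1.0]]
contact_force: [-0.0, -0.2, -0.9]
grip_width: 0.0135
finger_force: 20.0
```

Request:
{"api": "play_rows", "payload": {"increments": [{"hand": 8, "delta_pos": [0, 0, 0.03], "spin": 0}, {"hand": 8, "delta_pos": [0, 0, 0.045], "spin": 0}, {"hand": 8, "delta_pos": [0, 0, 0.045], "spin": 0}]}}

```text
t: 14.02
position: [0.5571, -0.214, 0.1098]
tool_rot: [[-0.025, 1.0, 0.0], [1.0, 0.025, -0.0], [-0.0, 0.0, -1.0]]
contact_force: [-0.6, -0.6, -0.4]
grip_width: 0.0138
finger_force: 20.0
```

Request:
{"api": "play_rows", "payload": {"increments": [{"hand": 20, "delta_pos": [0, 0, 0], "spin": 0}, {"hand": 35, "delta_pos": [0, 0, 0], "spin": 0}, {"hand": 35, "delta_pos": [0, 0, 0], "spin": 0}, {"hand": 35, "delta_pos": [0, 0, 0], "spin": 0}, {"hand": 35, "delta_pos": [0, 0, -0.2], "spin": 0}, {"hand": 35, "delta_pos": [0, 0, -0.5], "spin": 0}, {"hand": 35, "delta_pos": [0, 0, -1], "spin": 0}]}}

```text
t: 14.9
position: [0.5564, -0.2137, 0.2095]
tool_rot: [[-0.025, 1.0, -0.003], [1.0, 0.025, 0.001], [0.001, -0.003, -1.0]]
contact_force: [-0.3, -0.3, -0.5]
grip_width: 0.035
finger_force: 0.0
```

Request:
{"api": "play_rows", "payload": {"increments": [{"hand": 50, "delta_pos": [0, 0, -0.3], "spin": 0}, {"hand": 50, "delta_pos": [0, 0, -0.6], "spin": 0}, {"hand": 50, "delta_pos": [0, 0, -0.6], "spin": 0}]}}

```text
t: 15.28
position: [0.5575, -0.2142, 0.2717]
tool_rot: [[-0.025, 1.0, 0.004], [1.0, 0.025, -0.002], [-0.002, 0.004, -1.0]]
contact_force: [0.9, -0.4, 0.0]
grip_width: 0.0495
finger_force: 0.0
```

```bash
python3 - <<'E'
from h import *
o=manip.get_obs();im,d=manip.grab_frame('wrist');s,ds=manip.grab_frame('side')
print(o['t'],o['position'],o['finger_force'])
C=cam('wrist',o);P=pts(C,d)
w=(P[...,0]>.45)&(P[...,0]<.65)&(P[...,1]<-.15)&(P[...,1]>-.3)
t=w&(abs(P[...,2]-.06)<.004)
for st,ce,l in blobs(t,50):
    uv=np.argwhere(l)[:,::-1];print('stand',cv2.minAreaRect(onplane(C,uv,.06)[:,:2].astype(np.float32)))
for st,ce,l in blobs(w&(P[...,2]>.1)&(P[...,2]<.17)&(d>0),10):
    q=P[l];k=l&(P[...,2]>q[:,2].max()-.004);ce=np.argwhere(k).mean(0)[::-1];print('top',q[:,2].max(),ce,onplane(C,ce,.144))
P=pts(cam('side'),ds);H,S,V=cv2.split(cv2.cvtColor(s,cv2.COLOR_RGB2HSV))
for st,ce,l in blobs((H>5)&(H<16)&(S>200)&(V>150)&(P[...,1]<-.19)&(P[...,1]>-.23)&(P[...,0]<.6),30):print('side',st,P[l].min(0),P[l].max(0))
E
```

```text
15.275 [ 0.55750499 -0.21415465  0.27171584] 0.0
stand ((0.5564916729927063, -0.211146742105484), (0.06412745267152786, 0.0638243779540062), 88.80995178222656)
top 0.14507418025203228 [258.57062147 184.66666667] [[ 0.55707984 -0.21144784  0.144     ]]
side [304 212   7  34 180] [ 0.54808449 -0.22147669  0.06373462] [ 0.56086342 -0.21301974  0.14476998]
```

The probe is seated and released: top z 0.145, and the top and stand centre agree within 1 mm. Moving to the guard handle and turning the gripper 90°.

Request:
{"api": "play_rows", "payload": {"increments": [{"hand": 60, "delta_pos": [0.4, -0.2, 0], "spin": -0.08}, {"hand": 60, "delta_pos": [0.9, -0.43, 0], "spin": -0.16}, {"hand": 60, "delta_pos": [0.9, -0.43, 0], "spin": -0.2}]}}

```text
t: 15.75
position: [0.5099, -0.1224, 0.2687]
tool_rot: [[-0.435, 0.9, -0.002], [0.9, 0.435, 0.001], [0.002, -0.002, -1.0]]
contact_force: [-0.2, -0.4, 0.5]
grip_width: 0.0598
finger_force: 0.0
```

```bash
python3 - <<'E'
from h import *
o=manip.get_obs();print(o['t'],o['position'],np.round(o['tool_rot'],4).tolist(),o['joint_pos'])
R=np.array(o['tool_rot']);print(R.T@(np.array([.42,.0525,.25])-o['position'])*10,np.degrees(np.arctan2(R[1,1],R[0,1])))
E
```

```text
15.75 [ 0.50993885 -0.12244307  0.2686588 ] [[-0.4351, 0.9004, -0.0023], [0.9004, 0.4351, 0.0012], [0.0021, -0.0016, -1.0]] [-3.61802157e-01  3.11914924e-01  1.75533867e+00  3.68050097e-04
  1.07697172e+00 -8.12130268e-01]
[ 1.96607765 -0.04831094  0.19085904] 25.791976527443907
```

Request:
{"api": "play_rows", "payload": {"increments": [{"hand": 60, "delta_pos": [0.5, -0.02, 0.1], "spin": 0}, {"hand": 60, "delta_pos": [0.98, -0.02, 0.1], "spin": 0}]}}

```text
t: 16.0
position: [0.4663, -0.0364, 0.2577]
tool_rot: [[-0.429, 0.903, -0.003], [0.903, 0.429, 0.001], [0.002, -0.003, -1.0]]
contact_force: [-0.1, 0.2, 0.3]
grip_width: 0.0598
finger_force: 0.0
```

Request:
{"api": "play_rows", "payload": {"increments": [{"hand": 60, "delta_pos": [0.5, -0.02, 0.1], "spin": -0.07}, {"hand": 60, "delta_pos": [0.98, -0.03, 0.1], "spin": -0.15}, {"hand": 60, "delta_pos": [0.98, -0.03, 0.1], "spin": -0.23}, {"hand": 60, "delta_pos": [0.98, -0.03, 0.1], "spin": -0.31}, {"hand": 60, "delta_pos": [0.98, -0.03, 0.1], "spin": -0.39}, {"hand": 60, "delta_pos": [0.98, -0.03, 0.1], "spin": -0.47}, {"hand": 60, "delta_pos": [0.98, -0.03, 0.1], "spin": -0.55}, {"hand": 60, "delta_pos": [0.98, -0.03, 0.1], "spin": -0.55}]}}

```text
t: 17.0
position: [0.4226, 0.0498, 0.2487]
tool_rot: [[-1.0, -0.024, -0.002], [-0.024, 1.0, 0.0], [0.002, 0.0, -1.0]]
contact_force: [-0.2, -0.0, -0.6]
grip_width: 0.0603
finger_force: 0.0
```

```bash
python3 - <<'E'
from h import *
manip.grab_frame('side');manip.grab_frame('side')
o=manip.get_obs();im,d=manip.grab_frame('wrist');print(o['t'],o['position'],np.round(o['tool_rot'],4).tolist(),o['joint_pos'])
C=cam('wrist',o);P=pts(C,d);g=im.mean(2)
save('w5.png',im)
m=(P[...,0]>.40)&(P[...,0]<.447)&(P[...,1]>.0)&(P[...,1]<.12)&(P[...,2]>.03)&(P[...,2]<.07)
for st,ce,l in blobs(m,30):
    for nm,k in(('all',l),('dark',l&(g<70)),('barrel',l&(P[...,0]<.432)&(g<90))):
        uv=np.argwhere(k)[:,::-1];q=onplane(C,uv,.05)[:,:2];print(nm,len(q),q.min(0).round(4),q.max(0).round(4),cv2.minAreaRect(q.astype(np.float32)),np.median(P[k],0))
E
```

```text
17.1 [0.42277451 0.04979435 0.24903165] [[-0.9998, -0.021, -0.0012], [-0.021, 0.9998, 0.0002], [0.0012, 0.0002, -1.0]] [-3.82547237e-02  1.87146405e-01  1.99551298e+00  1.30796654e-04
  9.60105966e-01 -1.63016445e+00]
all 488 [0.4142 0.0373] [0.4461 0.0671] ((0.4302591383457184, 0.052350256592035294), (0.03156186640262604, 0.02972147986292839), 1.1779760122299194) [0.42309437 0.05198109 0.05046699]
dark 344 [0.4142 0.0384] [0.4289 0.0671] ((0.4217130243778229, 0.05272528529167175), (0.014488635584712029, 0.028620196506381035), 1.177976369857788) [0.42107341 0.05371954 0.05151592]
barrel 346 [0.4142 0.0384] [0.4289 0.0671] ((0.4217130243778229, 0.05272528529167175), (0.014488635584712029, 0.028620196506381035), 1.177976369857788) [0.42097054 0.0537149  0.0515001 ]
```

View pics/w5.png

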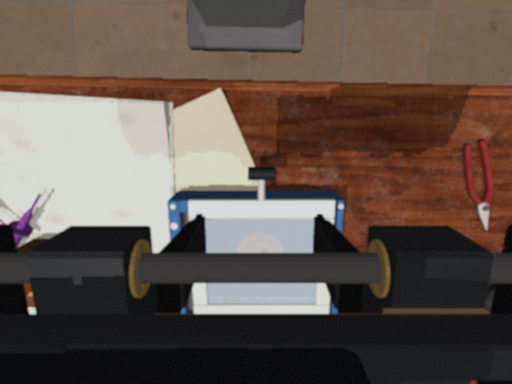

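The black handle barrel is at (261,173), measured at (0.4215, 0.0525), which matches the station fit. Descending over its ends.

Request:
{"api": "play_rows", "payload": {"increments": [{"hand": 60, "delta_pos": [0.018, 0.027, 0.4], "spin": 0}, {"hand": 60, "delta_pos": [0.018, 0.027, 0.8], "spin": 0}, {"hand": 60, "delta_pos": [0.018, 0.027, 1], "spin": 0}]}}

```text
t: 17.52
position: [0.4204, 0.0525, 0.1479]
tool_rot: [[-1.0, -0.022, -0.002], [-0.022, 1.0, 0.0], [0.002, 0.0, -1.0]]
contact_force: [0.0, 0.4, 0.8]
grip_width: 0.0601
finger_force: 0.0
```

Request:
{"api": "play_rows", "payload": {"increments": [{"hand": 60, "delta_pos": [0, 0, 0.2], "spin": 0}, {"hand": 60, "delta_pos": [0, 0, 0.5], "spin": 0}, {"hand": 60, "delta_pos": [0, 0, 0.75], "spin": 0}, {"hand": 60, "delta_pos": [0, 0, 1], "spin": 0}, {"hand": 60, "delta_pos": [0, 0, 1], "spin": 0}, {"hand": 60, "delta_pos": [0, 0, 1], "spin": 0}]}}

```text
t: 18.27
position: [0.4214, 0.0525, 0.0502]
tool_rot: [[-1.0, -0.024, 0.0], [-0.024, 1.0, 0.0], [-0.0, 0.0, -1.0]]
contact_force: [-0.1, -0.8, 0.7]
grip_width: 0.0603
finger_force: 0.0
```

Request:
{"api": "play_rows", "payload": {"force": 20, "increments": [{"hand": 60, "delta_pos": [0, 0, 0.04], "spin": 0}, {"hand": 40, "delta_pos": [0, 0, 0.04], "spin": 0}, {"hand": 22, "delta_pos": [0, 0, 0.04], "spin": 0}, {"hand": 22, "delta_pos": [0, 0, 0.04], "spin": 0}, {"hand": 22, "delta_pos": [0, 0, 0.04], "spin": 0}, {"hand": 22, "delta_pos": [0, 0, 0.04], "spin": 0}]}}

```text
t: 19.02
position: [0.4212, 0.0521, 0.0457]
tool_rot: [[-1.0, -0.025, 0.0], [-0.025, 1.0, -0.0], [-0.0, -0.0, -1.0]]
contact_force: [-0.2, -6.9, 0.4]
grip_width: 0.0298
finger_force: 20.0
```

```bash
python3 - <<'E'
from h import *
o=manip.get_obs();print(o['t'],o['position'],o['contact_force'],o['grip_width'],o['finger_force'])
for a in np.radians([5,10,15,20,25,30,35,40,45,50,55,60]): print(round(np.degrees(a)),(-(1-np.cos(a))*1.82).round(3),(-np.sin(a)*1.82).round(3))
E
```

```text
19.025 [0.42119922 0.05207007 0.04567603] [-0.15359    -6.86269284  0.37429736] 0.029824798717080138 19.99999076128006
5 -0.007 -0.159
10 -0.028 -0.316
15 -0.062 -0.471
20 -0.11 -0.622
25 -0.171 -0.769
30 -0.244 -0.91
35 -0.329 -1.044
40 -0.426 -1.17
45 -0.533 -1.287
50 -0.65 -1.394
55 -0.776 -1.491
60 -0.91 -1.576
```

Request:
{"api": "play_rows", "payload": {"increments": [{"hand": 22, "delta_pos": [-0.002, -0.01, -0.095], "spin": 0}, {"hand": 22, "delta_pos": [-0.014, -0.01, -0.222], "spin": 0}, {"hand": 22, "delta_pos": [-0.033, -0.01, -0.347], "spin": 0}, {"hand": 22, "delta_pos": [-0.062, -0.01, -0.471], "spin": 0}, {"hand": 22, "delta_pos": [-0.099, -0.01, -0.593], "spin": 0}, {"hand": 22, "delta_pos": [-0.145, -0.01, -0.711], "spin": 0}, {"hand": 22, "delta_pos": [-0.198, -0.01, -0.826], "spin": 0}, {"hand": 22, "delta_pos": [-0.244, -0.01, -0.91], "spin": 0}]}}

```text
t: 20.02
position: [0.4454, 0.0524, 0.1371]
tool_rot: [[-1.0, -0.025, -0.0], [-0.025, 1.0, 0.001], [0.0, 0.001, -1.0]]
contact_force: [0.7, 3.7, -4.1]
grip_width: 0.03
finger_force: 20.0
```

```bash
python3 - <<'E'
from h import *
o=manip.get_obs();p=np.array(o['position']);print(o['t'],p,o['contact_force'],o['grip_width'],o['finger_force'])
print('angle from z',np.degrees(np.arcsin((p[2]-.0457)/.182)),'exp dx',.182*(1-np.cos(np.arcsin((p[2]-.0457)/.182))),p[0]-.4212)
E
```

```text
20.025 [0.44544192 0.0523978  0.13714343] [ 0.6532905   3.69168051 -4.05463783] 0.030011368364583613 19.999835193157196
angle from z 30.16132427199874 exp dx 0.024640224164518606 0.0242419166147817
```

Request:
{"api": "play_rows", "payload": {"increments": [{"hand": 22, "delta_pos": [-0.067, 0.003, -0.108], "spin": 0}, {"hand": 22, "delta_pos": [-0.142, 0.003, -0.211], "spin": 0}, {"hand": 22, "delta_pos": [-0.224, 0.003, -0.308], "spin": 0}, {"hand": 22, "delta_pos": [-0.312, 0.003, -0.399], "spin": 0}, {"hand": 22, "delta_pos": [-0.406, 0.003, -0.484], "spin": 0}, {"hand": 22, "delta_pos": [-0.506, 0.003, -0.562], "spin": 0}, {"hand": 22, "delta_pos": [-0.585, 0.003, -0.616], "spin": 0}, {"hand": 22, "delta_pos": [-0.666, 0.003, -0.666], "spin": 0}]}}

```text
t: 21.02
position: [0.5126, 0.054, 0.2035]
tool_rot: [[-1.0, -0.025, -0.0], [-0.025, 1.0, -0.0], [0.0, -0.0, -1.0]]
contact_force: [-2.6, -0.0, -1.9]
grip_width: 0.0295
finger_force: 20.0
```

Request:
{"api": "play_rows", "payload": {"increments": [{"hand": 22, "delta_pos": [0, 0, 0], "spin": 0}, {"hand": 22, "delta_pos": [0, 0, 0], "spin": 0}, {"hand": 22, "delta_pos": [0, 0, 0], "spin": 0}, {"hand": 22, "delta_pos": [0, 0, 0], "spin": 0}]}}

```text
t: 21.52
position: [0.5121, 0.054, 0.2032]
tool_rot: [[-1.0, -0.025, 0.0], [-0.025, 1.0, -0.0], [-0.0, -0.0, -1.0]]
contact_force: [-2.9, 0.6, -0.1]
grip_width: 0.0302
finger_force: 20.0
```

```bash
python3 - <<'E'
from h import *
o=manip.get_obs();p=np.array(o['position']);print(o['t'],p,o['contact_force'],o['grip_width'],o['finger_force'])
h=np.array([.4212+.182,.0457]);v=p[[0,2]]-h;print('angle',np.degrees(np.arctan2(v[1],-v[0])),np.hypot(*v))
s,ds=manip.grab_frame('side');P=pts(cam('side'),ds);H,S,V=cv2.split(cv2.cvtColor(s,cv2.COLOR_RGB2HSV))
for st,ce,l in blobs((H>5)&(H<16)&(S>200)&(V>150)&(P[...,1]<-.19)&(P[...,1]>-.23)&(P[...,0]<.6),30):print('probe',st,P[l].min(0),P[l].max(0))
save('s9.png',s)
w=(P[...,0]>.47)&(P[...,0]<.61)&(P[...,1]>-.03)&(P[...,1]<.135)&(P[...,2]>.075)&(P[...,2]<.19)&(S<60)&(V>120)
q=P[w]
if len(q)>30:
    q=q[np.abs(q[:,0]-.6031+ (q[:,2]-.0457)/np.tan(np.radians(60)))<.03];A=np.polyfit(q[:,2],q[:,0],1);print('guard plane angle',np.degrees(np.arctan2(1,-A[0])),len(q))
E
```

```text
21.525 [0.51213241 0.05398993 0.20319682] [-2.8671889   0.5979012  -0.06941152] 0.030168762622908768 20.000005960464478
angle 59.96269925938288 0.18193007930984317
probe [304 212   7  34 177] [ 0.54833179 -0.22168989  0.06441099] [ 0.5611624  -0.21019937  0.14270619]
guard plane angle 59.92913904432125 195
```

View pics/s9.png

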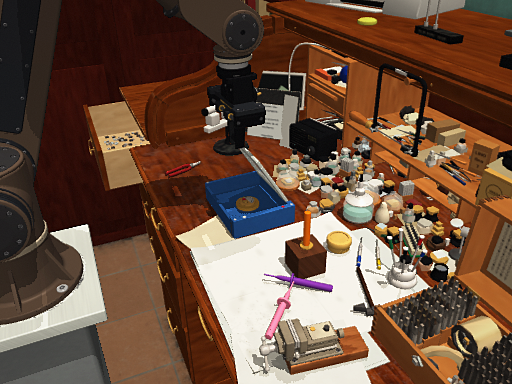

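The guard stands open at 60° in the gripper (around 255,175). The probe is upright in its stand (307,230), and the pliers and tin look untouched. Handing in.

```bash
python3 -c "
from cell import manip
print(manip.job_done())"
```

```text
the job is handed in; nothing more can be done
None
```

I ran the probe tip through the groove from the white dot to the red dot in one pass at about 3.6 cm/s, put the probe back in its stand, and handed the job in with the gripper holding the guard at about 60° (measured 59.96°); I left the pliers and tin alone, and no verdict came back.

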